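# Open the hidden-catch drawer of the tall medicine lock box

## Robot

A 6-joint arm with a two-finger parallel gripper is mounted at the origin on a cart in front of the work surface, level with it; the furniture and walls round the work are solid. World frame = base frame: x ahead of the robot, y to its left, z up, the work surface at z = 0. Lengths are in m, angles in rad, forces in N, time in s.
With the tool pointing down it reaches from about 0.225 to 0.875 m from the base axis. Payload 3.4 kg.
Tool frame: the origin (TCP) lies where the fingers leave the gripper's body, on its centre line; the fingertips stand 73 mm ahead of it and the grasp point (between the pads) lies 54 mm ahead of it (manip.grip_point_offset is the distance from the TCP to the grasp point, in m); z points along the fingers, y is the line along which they close (so a half turn about z gives the same grasp; the last joint's range is limited). The gripper opens to 85 mm and grips with 20 to 120 N. Pads are 22 mm wide; open, the fingers measure 114 mm over their backs; the gripper's body (76 mm by 85 mm) begins 54 mm behind the grasp point. The pads swing forward as they close: fully open they stand 13 mm farther back than shut.
Start: joints at [1.192, 0.276, 1.505, -0, 1.361, -0.121], TCP at [0.147, 0.556, 0.304] pointing down, gripper open.
Joint ranges: [-2.89, 2.89], [-0.75, 2.08], [0.22, 2.7], [-1.18, 4.32], [0.11, 2.71], [-2.7, 2.7]. Speed limits (rad/s): [2.57, 2.57, 3.14, 3.14, 3.14, 3.14].

## Interface

Orientations are given as a unit quaternion [w, x, y, z].
In Python, from rig import sensors, cams, manip, spotter gives the robot as it stands.
- The arm moves only by the tool drive_tool, never from a script. Its argument "targets" is a list of rows, each a list of 4 numbers: the shift along the world's x, y, z in m, then the turn about the world's z in degrees. In form: [[dx, dy, dz, spin], ...]. A call has exactly 5 rows; each row shifts and turns the commanded pose from where the row before left it; what a row does not reach is not made up. A row lasts 1/8 s, in which the tool goes at most 62.5 mm and 10.7 degrees, less where a joint would pass 70% of its speed; a pose out of reach is approached as far as the arm can. A call is refused whole if a number of a shift passes 0.0625 or a number of a turn 10.7, either way. A call with a gripper value outside its range is refused whole. "jaw" is the finger opening in m, from 0 to 0.0854, set as the call begins (left out, the last holds). The fingers move at their own pace and stop on an object; "force" is the grip in N (left out, the last holds). Time passes only in rows, so rows that do not move let the fingers close, or fill a call up. It gives the time, the measured TCP pose, the force and the opening at its end, in the units of the state.
- sensors.get_state(): the state, without advancing time (a new reading comes with each control period).
- cams.get_image(name): name is "side" or "top" or "wrist"; returns a dict with "color" (480x640x3 uint8, red, green, blue), "intrinsics" (3x3 intrinsics, pixels), "D" ([k1, k2, p1, p2, k3] as OpenCV has them; the pictures are not rectified), "R" (3x3) and "t" (3): a world point X has camera coordinates R X + t. Camera axes: x right, y down, z forward; pixel columns grow to the right and rows downward; lengths in m; the calibration is good to about 2 mm. A picture is of the moment at which its call begins. There is no depth.
- manip.sign_off(): hands the job in, once; it reports no verdict.
Trained networks look in the newest picture that a camera, given by its name, has taken for a name from the list of things; names that differ only in an ending like _2 or _b are one class to them, and where a whole thing is asked for, a point or a joint stands for the part that bears it (a point fixed in the world has none). Each returns a list of dicts, best first, with "score" (0 to 1); they miss things now and then, are a little off and sometimes report something else, mostly with a low value. They report only what shows in the picture. A call takes as long as a camera call. They do not tell look-alikes from the thing itself.
- spotter.find_in(query, camera): "point" ([x, y, z] in m, in world coordinates, good to about 4 mm: the middle of the surface that is visible of it).
- spotter.landmark_of(query, camera): "point" ([x, y, z] in m, in world coordinates, good to about 4 mm: a listed point, or the origin of a listed thing).
The state is a dict: "clock": time; "qpos": joint angles; "qd": joint speeds; "effort": joint torques, N m; "position": TCP position; "ee_rot": TCP orientation; "contact_force": force on the tool from outside, world axes, zero at the start; "moment": the same for the moment, N m; "width": finger opening in m.
Only numpy, scipy, OpenCV 4.12 (cv2) and the standard library are available. Lean on these libraries where they do the work, as an engineer would, in place of code of your own. Each camera call takes 0.05 s, during which the arm holds its last target. There are 200 camera calls.

## Task

Open the drawer of the taller of the two white lock boxes, where the eye drops are kept: with the gripper shut, push the steel cover by its upright lip along the ledge on the box's front edge as far as it will go, then press the fingertips down into the recess it uncovers, onto the catch, until the drawer springs out. Leave cover and drawer open, the lower box shut, and the lens case and black pot where they are.

Things in the scene. Friction and masses are not known exactly. Their poses are not given: they have to be found in the camera images.
- tall_box: Taller white metal lock box, fixed, 124 (x) x 204 (y) x 135 mm high, left or right of the basin. Origin: centre of underside; -x front (drawer side), +y along the front edge. A ledge 54 mm deep (x -62 to -8) runs along the front top edge, 120 mm above the underside, 15 mm below the top of the back part. It is bare from y = -102 to the cover's lip; a stop 11 mm high stands at y = +98 to +102.
- tall_box_recess (a point): Middle of the mouth of the recess under the tall box's cover, at ledge height (box x -35, y 0), box axes. Mouth 64 (y) x 44 mm (x), 21 mm deep. A flat steel bar, the catch, fills it, its top 8 mm down when up. Fixed to the box.
- tall_box_cover_lip (a point): On the tall box's cover: middle of the outer (-y) face of its upright push lip, 10 mm above the ledge. The lip is 46 mm wide (box x), 6 mm thick, 20 mm high, at the cover's -y end; the rest is a flat plate 4 mm high reaching 78 mm to +y from this face. Push the lip toward the box's +y. Moves with the cover.
- tall_box_catch (a joint): Catch of the tall box, in m: 0 up, grows as it is pressed down, 0.010 fully down. Its top is a flat bar 58 (y) x 36 mm (x). A spring resists with 1 to 5 N and lifts it again when let go; about 5 to 6 mm of press frees the drawer, which then springs out by itself and stays out. Fingertips 14 to 17 mm below the ledge have done it.
- tall_box_cover (a joint): Slide of the tall box's cover along the ledge, in m: near 0 (up to 0.006) it hides the recess, grows as it goes to the box's own +y, 0.062 at its stop. Friction about 1.5 N; it stays where it is left. At the stop the lip's outer face lies 20 mm to +y of the recess's middle.
- tall_box_drawer (a joint): Slide of the tall box's drawer, in m: 0 shut and locked, 0.040 fully out (to the box's own -x). It cannot be pulled open while locked.
- low_box: The lower lock box, of the same make and plan but 85 mm high (ledge at 70 mm), fixed on the other side of the basin; same origin and axes. Not to be opened.
- low_box_cover (a joint): Cover of the low box, in m, read like the other; to be left as it is.
- low_box_drawer (a joint): Drawer of the low box, in m; 0 shut; to be left shut.
- lens_case: White contact lens case, 36 x 72 x 18 mm, with two round caps, loose on the worktop between the boxes; origin: centre of its underside.
- lens_pot: Loose black round screw pot, 66 mm across, 33 mm high, standing behind the boxes to the left; origin: centre of its underside.
Not all that is in view belongs to the job. What is shaped like the tall_box but brown is not meant.

How it is judged:
By the outcome, as a careful person would: the job done as asked, in the order asked, and still so for the second after the job is handed in, with the robot touching nothing.
It also fails if it takes over 32 s, if anything falls off the work surface, if the arm or the gripper's body presses on something with over 40 N, if the wrist force passes 120 N, or if a joint passes its speed limit or range.

## Working session

There is one attempt and no reset: what is moved stays moved. The work goes in short steps, Python scripts to look and compute and a tool call to move; the robot and the scene stay as the last step left them, time stands still between calls to the robot, and variables do not carry over. Pictures are saved under pics/ and viewed, on a budget of 10 in all, crops included, one or two more only if the job needs it, and the job is handed in when it is done.

Besides the shell and the picture viewer there is one more tool, called after "Emit:" by a JSON object that holds its "op" and its "data". drive_tool: Moves the arm, as the interface text tells. Its arguments: {"type":"object","properties":{"targets":{"type":"array","items":{"type":"array","items":{"type":"number"}}},"jaw":{"type":"number"},"force":{"type":"number"}},"required":["targets"]}

```bash
mkdir -p pics; python3 - <<'E'
from rig import sensors,cams,spotter
import cv2,numpy as np
s=sensors.get_state();print(s['clock'],s['position'],s['ee_rot'],s['width'])
ims=[]
for c in ['side','top']:
    r=cams.get_image(c);ims.append(r['color']);print(c,np.round(r['R'],3).tolist(),r['t'])
    cv2.imwrite(f'pics/{c}0.png',r['color'][:,:,::-1])
    for q in ['tall_box','tall_box_recess','tall_box_cover_lip','low_box','lens_case','lens_pot']:
        print(c,q,[(np.round(d['point'],3).tolist(),round(d['score'],2)) for d in spotter.landmark_of(q,c)][:3])
E
```

```text
0.0 [0.14643802 0.55561492 0.30303361] [-2.43095768e-04  1.28537869e-01  9.91704175e-01 -8.87094235e-04] 0.08541709102570764
side [[-0.947, 0.322, -0.009], [0.155, 0.43, -0.89], [-0.283, -0.844, -0.457]] [ 0.55774615 -0.06839773  1.51503183]
side tall_box [([0.571, 0.625, -0.004], 0.98), ([0.59, 0.265, -0.002], 0.85)]
side tall_box_recess [([0.562, 0.276, 0.118], 0.92), ([0.542, 0.635, 0.122], 0.68)]
side tall_box_cover_lip [([0.531, 0.593, 0.129], 0.82), ([0.55, 0.234, 0.134], 0.66)]
side low_box [([0.544, -0.313, -0.002], 0.92)]
side lens_case [([0.494, -0.052, -0.001], 0.52)]
side lens_pot [([0.77, 0.188, 0.001], 0.57)]
top [[-0.26, -0.966, 0.001], [-0.911, 0.245, -0.332], [0.321, -0.088, -0.943]] [0.253295   0.59393568 1.54425243]
top tall_box [([0.593, 0.264, 0.0], 0.96), ([0.578, 0.63, -0.004], 0.79)]
top tall_box_recess [([0.562, 0.272, 0.119], 0.66), ([0.54, 0.634, 0.119], 0.57)]
top tall_box_cover_lip [([0.534, 0.591, 0.13], 0.81), ([0.551, 0.237, 0.13], 0.7)]
top low_box [([0.546, -0.309, -0.003], 0.57), ([0.492, -0.054, 0.003], 0.57)]
top lens_case [([0.496, -0.055, 0.004], 0.64)]
top lens_pot [([0.492, -0.051, 0.003], 0.7), ([0.774, 0.191, -0.0], 0.67)]
```

View pics/top0.png

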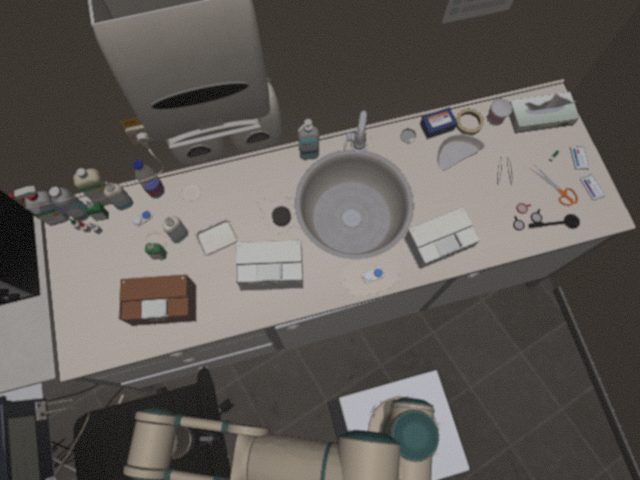

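View pics/side0.png

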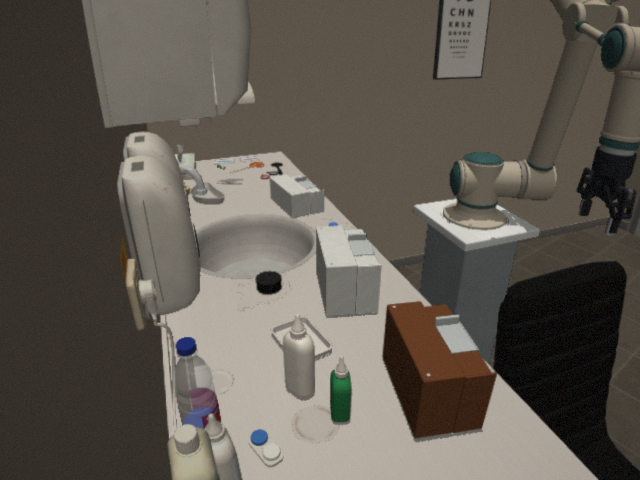

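The candidates are the white tall box (top 269,263; side 347,270), the brown look-alike (top 155,298; side 440,370) and the white low box (top 443,237; side 297,195). The white tall box at about (0.592, 0.265) fits: it is white, and its ledge and recess read at 0.12 m. I'll check this in an enlarged crop, with the box model drawn over it to refine the pose.

```bash
cat > h.py <<'E'
import numpy as np,cv2
def proj(P,r):
    return cv2.projectPoints(np.asarray(P,float).reshape(-1,1,3),cv2.Rodrigues(r['R'])[0],r['t'],r['intrinsics'],r['D'])[0].reshape(-1,2)
def toworld(P,x,y,yaw):
    c,s=np.cos(yaw),np.sin(yaw);P=np.asarray(P,float)
    return np.c_[x+c*P[:,0]-s*P[:,1],y+s*P[:,0]+c*P[:,1],P[:,2]]
def lines(cov=0.0):
    a=[[-.062,-.102],[-.008,-.102],[-.008,.102],[-.062,.102]]
    L=[[[*p,.12] for p in a+a[:1]]]
    b=[[-.008,-.102],[.062,-.102],[.062,.102],[-.008,.102]]
    L.append([[*p,.135] for p in b+b[:1]])
    L.append([[-.062,-.102,0],[-.062,.102,0]])
    l=[[-.058,-.042+cov],[-.012,-.042+cov]]
    L.append([[*l[0],.12],[*l[0],.14],[*l[1],.14],[*l[1],.12],[*l[0],.12]])
    L.append([[l[0][0],.036+cov,.124],[l[1][0],.036+cov,.124]])
    return L
E
python3 - <<'E'
from h import *
from rig import cams,spotter
out=[]
pose=(0.592,0.2645,np.radians(-17))
for c,cen in [('top',(269,263)),('side',(347,270))]:
    r=cams.get_image(c)
    im=r['color'][:,:,::-1]
    k=7 if c=='top' else 5
    w,h=400//k,600//k
    if c=='top':h=56;w=57
    else:h=60;w=40
    x0,y0=cen[0]-w if c!='top' else cen[0]-40,cen[1]-h
    x0,y0=(cen[0]-40,cen[1]-30) if c=='top' else (cen[0]-40,cen[1]-55)
    W,H=(80,60) if c=='top' else (80,110)
    k=5
    cr=cv2.resize(im[y0:y0+H,x0:x0+W],None,fx=k,fy=k,interpolation=cv2.INTER_CUBIC)
    o=cr.copy()
    for L in lines():
        p=(proj(toworld(L,*pose),r)-[x0,y0]+.5)*k
        cv2.polylines(o,[np.int32(p)],False,(0,0,255),1)
    out.append(np.vstack([cr,o]) if c=='top' else o)
out[1]=cv2.copyMakeBorder(out[1],0,600-out[1].shape[0],0,0,cv2.BORDER_CONSTANT)
cv2.imwrite('pics/c1.png',np.hstack(out))
E
```

```text
(no output)
```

View pics/c1.png

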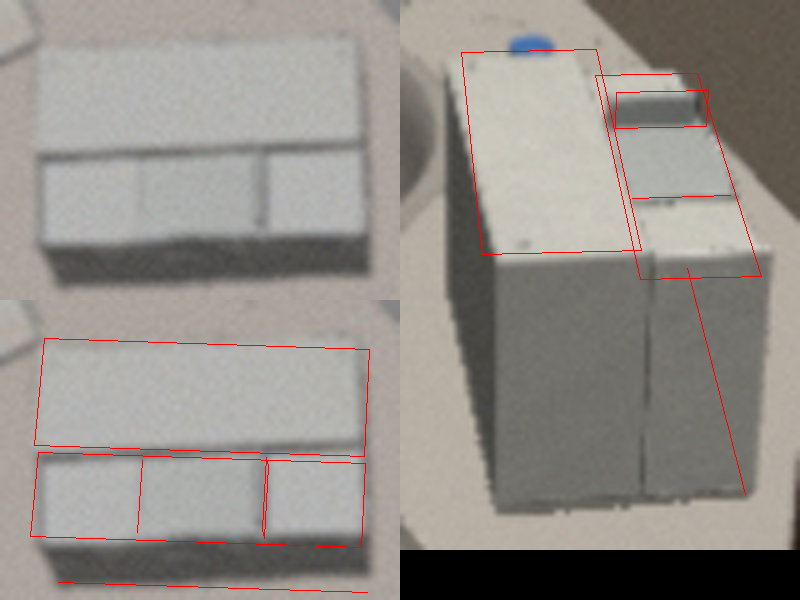

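The crop shows the white tall box with its steel cover and the lip at the -y end (top crop 262,190; side crop 655,110). The model is turned about 2° too far, so I'll fit the pose to the visible corners.

```bash
python3 - <<'E'
from h import *
from rig import cams
from scipy.optimize import least_squares
obs={'top':((229,233),0,[((.062,.102,.135),(37,43)),((.062,-.102,.135),(357,38)),((-.008,-.102,.135),(362,143)),((-.008,.102,.135),(38,152)),((-.062,-.102,.12),(366,235)),((-.062,.102,.131),(42,246))]),
'side':((307,215),400,[((.062,.102,.135),(495,262)),((.062,-.102,.135),(448,65)),((-.062,.102,.131),(770,247)),((.062,.102,0),(497,510)),((-.062,.102,0),(750,495)),((-.008,.102,.135),(652,255))])}
rs={c:cams.get_image(c) for c in obs}
def res(p,cs=('top','side')):
    e=[]
    for c in cs:
        o,xo,L=obs[c]
        P=toworld([l[0] for l in L],*p[:3])
        e.append(proj(P,rs[c])-(np.array([[l[1][0]-xo,l[1][1]] for l in L])/5-.5+.0+o))
    return np.concatenate(e).ravel()
for cs in [('top',),('side',),('top','side')]:
    f=least_squares(res,[.592,.2645,-.29],args=(cs,),loss='soft_l1');print(cs,f.x[:2].round(4),np.degrees(f.x[2]).round(2),f.fun.reshape(-1,2).round(1).tolist())
p=f.x
print('recess',toworld([[-.035,0,.12]],*p),'lip',toworld([[-.035,-.042,.13]],*p))
out=[]
for c in obs:
    (x0,y0),_,_=obs[c];H=60 if c=='top' else 110
    cr=cv2.resize(rs[c]['color'][y0:y0+H,x0:x0+80,::-1],None,fx=5,fy=5,interpolation=cv2.INTER_CUBIC)
    for L in lines():cv2.polylines(cr,[np.int32((proj(toworld(L,*p),rs[c])-[x0,y0]+.5)*5)],False,(0,0,255),1)
    out.append(cv2.copyMakeBorder(cr,0,550-cr.shape[0],0,0,cv2.BORDER_CONSTANT))
cv2.imwrite('pics/c2.png',np.hstack(out))
E
```

```text
('top',) [0.5935 0.2646] -13.03 [[-0.1, 0.8], [1.0, -0.3], [0.6, 0.1], [-0.7, 0.5], [0.4, -0.1], [-1.6, -1.0]]
('side',) [0.5946 0.2668] -13.37 [[-0.2, 0.1], [-0.3, -1.3], [0.5, 1.4], [-0.9, 0.2], [0.9, -0.4], [0.1, -0.4]]
('top', 'side') [0.5941 0.2654] -13.23 [[-0.3, 0.6], [0.8, -0.4], [0.3, 0.1], [-1.0, 0.2], [0.0, -0.1], [-2.0, -1.2], [-0.1, -0.3], [-0.4, -1.5], [0.5, 1.0], [-0.8, -0.2], [0.9, -0.8], [0.1, -0.7]]
recess [[0.56004226 0.27339016 0.12      ]] lip [[0.55043149 0.23250455 0.13      ]]
```

View pics/c2.png

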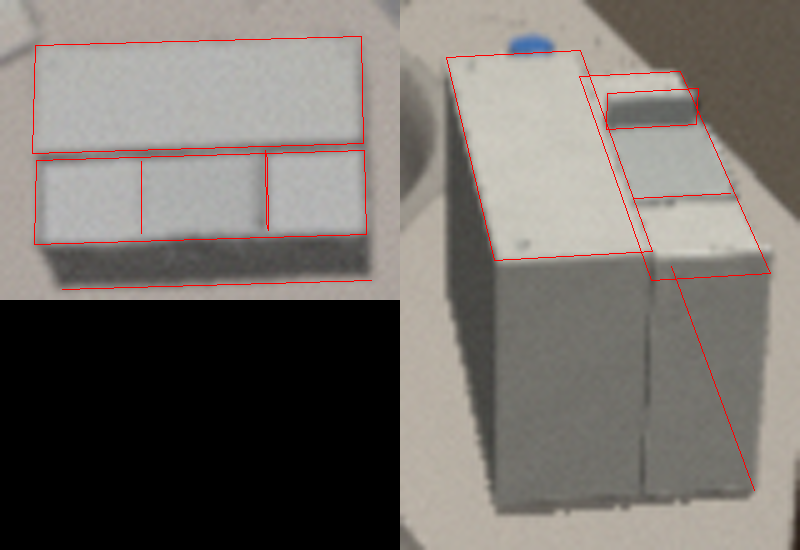

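The fit is good, within about 1-2 px in both views: yaw -13.2°, box +y = (0.229, 0.974), recess (0.560, 0.2735), lip (0.5505, 0.2325). The tool's y axis is already within 2° of the box's y. I'll shut the gripper and go to a point over the ledge on the -y side of the lip, about (0.543, 0.2005).

Emit:
{"op": "drive_tool", "data": {"targets": [[0.04,-0.036,0,0.8],[0.04,-0.036,0,0.8],[0.04,-0.036,0,0],[0.04,-0.036,0,0],[0.04,-0.036,0,0]], "jaw": 0, "force": 40}}

```text
clock: 1.52
position: [0.3478, 0.3748, 0.3042]
ee_rot: [0.0, 0.115, 0.993, 0.0]
contact_force: [0.3, -0.2, -0.4]
width: 0.0
```

Emit:
{"op": "drive_tool", "data": {"targets": [[0.04,-0.036,0,0],[0.04,-0.036,0,0],[0.04,-0.036,0,0],[0.04,-0.036,0,0],[0.036,-0.031,0,0]]}}

```text
clock: 2.15
position: [0.544, 0.1995, 0.304]
ee_rot: [0.0, 0.115, 0.993, 0.0]
contact_force: [0.2, 0.0, 0.3]
width: 0.0
```

Emit:
{"op": "drive_tool", "data": {"targets": [[0,0,0,0],[0,0,0,0],[0,0,0,0],[0,0,0,0],[0,0,0,0]]}}

```text
clock: 2.78
position: [0.5421, 0.2016, 0.3042]
ee_rot: [0.0, 0.114, 0.993, 0.0]
contact_force: [1.4, 0.1, -0.7]
width: -0.0001
```

Emit:
{"op": "drive_tool", "data": {"targets": [[0,0,-0.02,0],[0,0,-0.03,0],[0,0,-0.02,0],[0,0,0,0],[0,0,0,0]]}}

```text
clock: 3.4
position: [0.543, 0.2013, 0.2348]
ee_rot: [0.001, 0.115, 0.993, 0.0]
contact_force: [0.6, -0.0, 0.0]
width: 0.0002
```

```bash
python3 - <<'E'
from h import *
from rig import cams,sensors,spotter
s=sensors.get_state();t=s['position'];print(t)
p=(.5941,.2654,np.radians(-13.23))
r=cams.get_image('wrist');im=r['color'][:,:,::-1].copy()
for L in lines():cv2.polylines(im,[np.int32(proj(toworld(L,*p),r))],False,(0,0,255),1)
cv2.circle(im,tuple(map(int,proj([t-[0,0,.073]],r)[0])),4,(0,255,0),1)
for q in ['tall_box_recess','tall_box_cover_lip']:
    print(q,[(np.round(d['point'],4).tolist(),round(d['score'],2)) for d in spotter.landmark_of(q,'wrist')][:3])
cv2.imwrite('pics/w1.png',im)
E
```

```text
[0.54304702 0.20131445 0.23482051]
tall_box_recess [([0.5585, 0.2728, 0.1222], 0.88)]
tall_box_cover_lip [([0.5992, 0.2667, 0.0005], 0.74), ([0.5511, 0.2355, 0.1321], 0.63)]
```

View pics/w1.png

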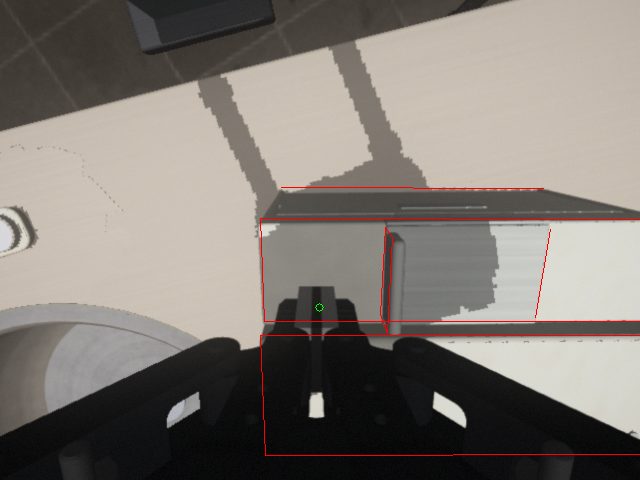

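The overlay matches the box: ledge corner at (262,219), lip at about (388,280), and the shut fingertips at (316,300) in the middle of the ledge depth. Next I'll lower the tips to 6 mm above the ledge and push along +y.

Emit:
{"op": "drive_tool", "data": {"targets": [[0,0,-0.018,0],[0,0,-0.018,0],[0,0,0,0],[0,0,0,0],[0,0,0,0]]}}

```text
clock: 4.18
position: [0.5432, 0.2012, 0.199]
ee_rot: [0.001, 0.115, 0.993, 0.0]
contact_force: [-0.5, 0.1, 0.2]
width: -0.0001
```

Emit:
{"op": "drive_tool", "data": {"targets": [[0.0023,0.0097,0,0],[0.0023,0.0097,0,0],[0.0023,0.0097,0,0],[0.0023,0.0097,0,0],[0,0,0,0]]}}

```text
clock: 4.8
position: [0.552, 0.241, 0.1978]
ee_rot: [0.0, 0.114, 0.993, 0.0]
contact_force: [-0.7, -0.2, -0.4]
width: 0.0003
```

Emit:
{"op": "drive_tool", "data": {"targets": [[0.0018,0.0078,0,0],[0.0018,0.0078,0,0],[0.0018,0.0078,0,0],[0.0011,0.0049,0,0],[0.0011,0.0049,0,0]]}}

```text
clock: 5.42
position: [0.5592, 0.2734, 0.1977]
ee_rot: [-0.0, 0.115, 0.993, -0.0]
contact_force: [-1.5, -1.2, 0.3]
width: 0.0
```

```bash
python3 - <<'E'
from h import *
from rig import cams
r=cams.get_image('wrist');im=r['color'][:,:,::-1].copy()
p=(.5941,.2654,np.radians(-13.23))
for L in lines(.062):cv2.polylines(im,[np.int32(proj(toworld(L,*p),r))],False,(0,0,255),1)
cv2.imwrite('pics/w2.png',im)
E
```

```text
(no output)
```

View pics/w2.png

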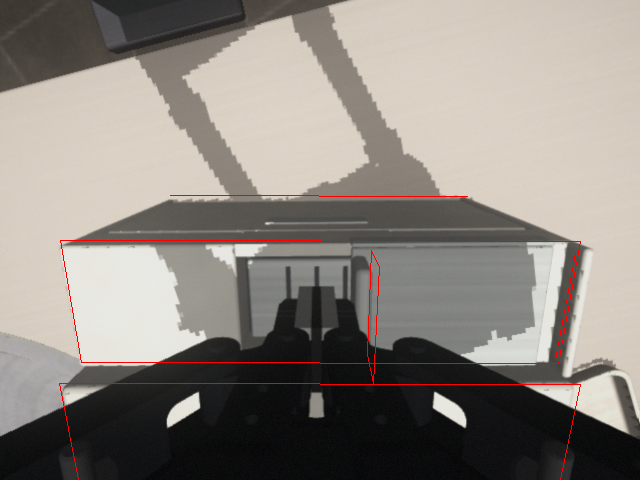

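The cover is moving. The lip is at about px 354 and its stop position projects to about 372, so roughly 7 mm remain. The recess is opening at (235-350, 258). I'll push on slowly until the force rises.

Emit:
{"op": "drive_tool", "data": {"targets": [[0.0005,0.002,0,0],[0.0005,0.002,0,0],[0.0005,0.002,0,0],[0.0005,0.001,0,0],[0,0,0,0]]}}

```text
clock: 6.1
position: [0.5612, 0.2797, 0.1979]
ee_rot: [-0.0, 0.115, 0.993, -0.0]
contact_force: [-2.7, -2.1, 0.2]
width: 0.0001
```

Emit:
{"op": "drive_tool", "data": {"targets": [[0.0002,0.001,0,0],[0.0002,0.001,0,0],[0.0002,0.001,0,0],[0,0,0,0],[0,0,0,0]]}}

```text
clock: 6.72
position: [0.5612, 0.2802, 0.1979]
ee_rot: [-0.001, 0.114, 0.993, -0.003]
contact_force: [-3.1, -9.8, 2.2]
width: 0.0002
```

The force rose to 10 N with no further travel, and the tool at box y = +7 mm puts the lip at about +20 mm, so the cover is at its stop. Next I'll back off to box y of about -7 and check.

Emit:
{"op": "drive_tool", "data": {"targets": [[-0.001,-0.006,0,0],[-0.001,-0.006,0,0],[-0.001,-0.005,0,0],[0,0,0,0],[0,0,0,0]]}}

```text
clock: 7.35
position: [0.5592, 0.2662, 0.198]
ee_rot: [0.0, 0.115, 0.993, 0.0]
contact_force: [0.0, -0.5, 0.4]
width: 0.0002
```

```bash
python3 - <<'E'
from h import *
from rig import cams,sensors
r=cams.get_image('wrist');im=r['color'][:,:,::-1].copy()
t=sensors.get_state()['position'];print(t)
p=(.5941,.2654,np.radians(-13.23))
for L in lines(.062)+[[[-.057,-.032,.12],[-.013,-.032,.12],[-.013,.032,.12],[-.057,.032,.12],[-.057,-.032,.12]]]:cv2.polylines(im,[np.int32(proj(toworld(L,*p),r))],False,(0,0,255),1)
cv2.circle(im,tuple(map(int,proj([t-[0,0,.073]],r)[0])),4,(0,255,0),1)
cv2.imwrite('pics/w3.png',im)
E
```

```text
[0.55913369 0.26626946 0.19797389]
```

View pics/w3.png

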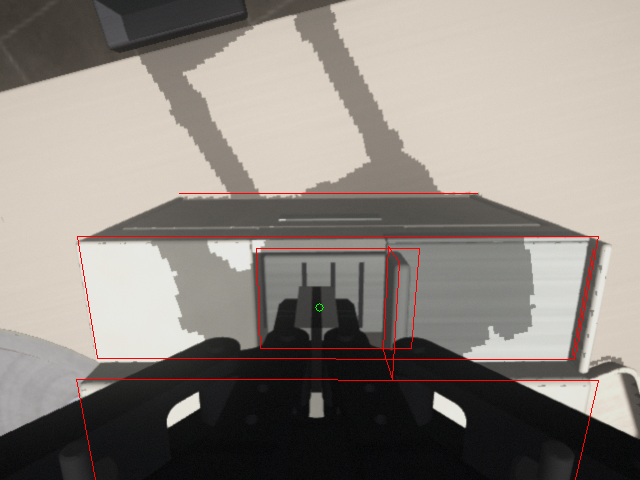

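The cover is at its stop: the lip at (392,300) lies on the predicted line. The recess (260-385, 252-350) is open and the fingertips (316,307) are inside it. Now I'll press down.

Emit:
{"op": "drive_tool", "data": {"targets": [[0,0,-0.005,0],[0,0,-0.005,0],[0,0,-0.003,0],[0,0,-0.003,0],[0,0,-0.001,0]]}}

```text
clock: 8.02
position: [0.5587, 0.266, 0.1812]
ee_rot: [-0.0, 0.115, 0.993, -0.0]
contact_force: [-2.1, -0.3, 3.7]
width: 0.0002
```

Emit:
{"op": "drive_tool", "data": {"targets": [[0,0,-0.001,0],[0,0,-0.001,0],[0,0,-0.001,0],[0,0,0,0],[0,0,0,0]]}}

```text
clock: 8.65
position: [0.5588, 0.266, 0.1778]
ee_rot: [-0.0, 0.115, 0.993, -0.0]
contact_force: [-2.9, -0.3, 3.9]
width: -0.0
```

```bash
python3 - <<'E'
from rig import cams
import cv2,numpy as np
o=[]
r=cams.get_image('wrist')['color'][:,:,::-1];o.append(cv2.resize(r,(400,300)))
s=cams.get_image('side')['color'][:,:,::-1];o.append(cv2.resize(s[210:300,300:420],(400,300),interpolation=cv2.INTER_CUBIC))
cv2.imwrite('pics/w4.png',np.hstack(o))
E
```

```text
(no output)
```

View pics/w4.png

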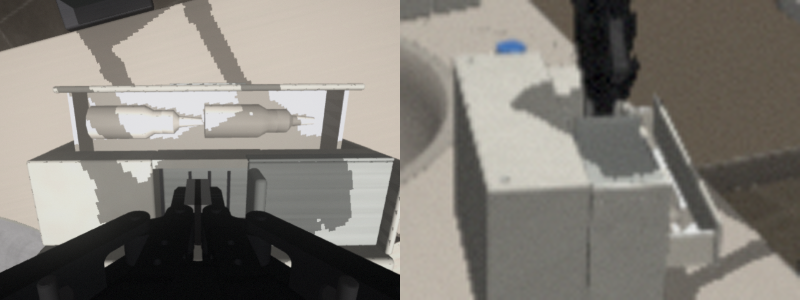

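The drawer has sprung out, showing two eye-drop bottles at (135,120) and (250,120) in the wrist half and the open drawer at (690,190) in the side half. Next I'll rise straight out, clear of everything.

Emit:
{"op": "drive_tool", "data": {"targets": [[0,0,0.01,0],[0,0,0.02,0],[0,0,0.03,0],[0,0,0.04,0],[0,0,0.04,0]]}}

```text
clock: 9.38
position: [0.5597, 0.266, 0.3195]
ee_rot: [0.001, 0.115, 0.993, 0.0]
contact_force: [-0.1, -0.1, -0.1]
width: 0.0002
```

Emit:
{"op": "drive_tool", "data": {"targets": [[-0.04,0,0,0],[-0.04,0,0,0],[-0.04,0,0,0],[0,0,0,0],[0,0,0,0]]}}

```text
clock: 10.0
position: [0.4401, 0.2662, 0.3186]
ee_rot: [0.001, 0.115, 0.993, 0.001]
contact_force: [1.0, -0.4, -0.4]
width: 0.0001
```

```bash
python3 - <<'E'
from h import *
from rig import cams,sensors,spotter
s=sensors.get_state();print(s['clock'],s['position'],s['contact_force'])
im=cams.get_image('top')['color'][:,:,::-1]
for q in ['tall_box_cover_lip','low_box','lens_case','lens_pot']:
    print(q,[(np.round(d['point'],3).tolist(),round(d['score'],2)) for d in spotter.landmark_of(q,'top')][:3])
a=cv2.imread('pics/top0.png')
o=[cv2.resize(i[190:310,220:490],(800,300),interpolation=cv2.INTER_CUBIC) for i in (a,im)]
cv2.imwrite('pics/end.png',np.vstack(o))
E
```

```text
10.0 [0.44005415 0.26624787 0.31864062] [ 1.00608517 -0.43317254 -0.37992081]
tall_box_cover_lip [([0.534, 0.594, 0.128], 0.78)]
low_box [([0.548, -0.312, -0.003], 0.8)]
lens_case [([0.495, -0.052, 0.004], 0.68)]
lens_pot [([0.778, 0.192, 0.001], 0.57)]
```

View pics/end.png

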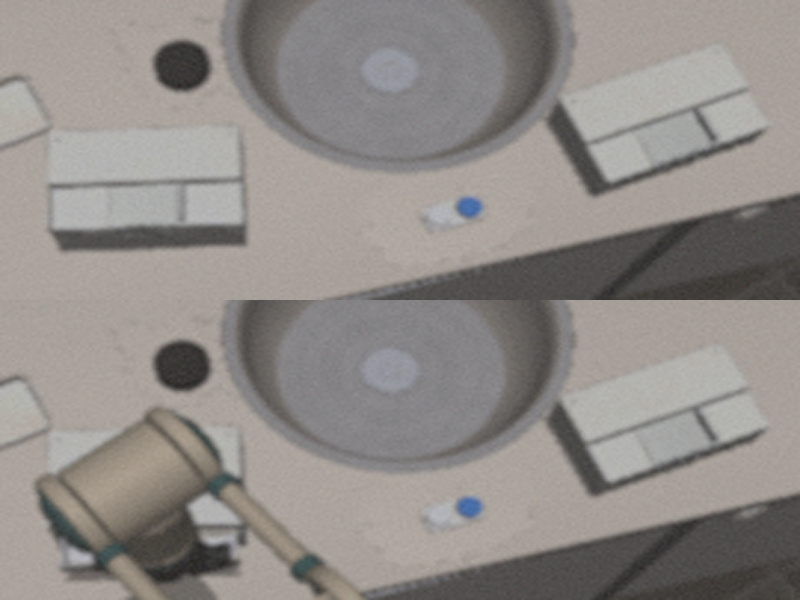

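The low box, lens case (455,510) and pot (182,365) have not moved, but the arm hides the tall box here. I'll check it from the side.

```bash
python3 - <<'E'
from rig import cams
import cv2
s=cams.get_image('side')['color'][:,:,::-1]
cv2.imwrite('pics/end2.png',cv2.resize(s[190:330,290:420],None,fx=4,fy=4,interpolation=cv2.INTER_CUBIC))
E
```

```text
(no output)
```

View pics/end2.png

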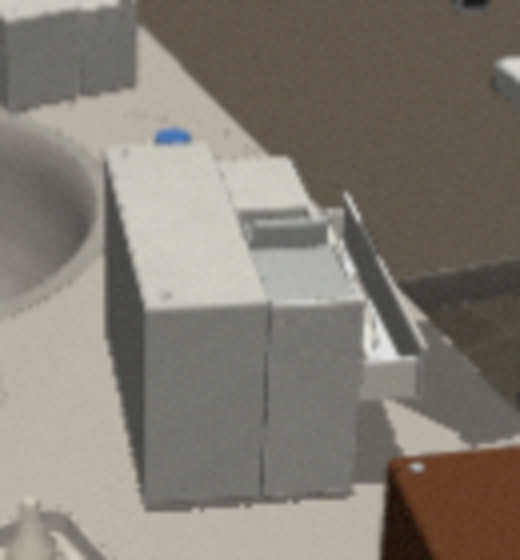

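The cover is against its stop (lip at 285,232), the drawer is out (390,300), and the arm is clear of the box. I'll hand in.

```bash
python3 -c "
from rig import manip;print(manip.sign_off())"
```

```text
the job is handed in; nothing more can be done
None
```

The tall white lock box's drawer is open, and I handed the job in at about 10 s on the robot's clock. With the gripper shut, I pushed the cover by its lip to its stop. The force rose to about 10 N there with no more travel, and the lip lay where predicted. Pressing the catch took about 4 N, with the fingertips about 15 mm below the ledge, and the drawer sprang out.

**Last checks:**
- **Tall box:** the side picture shows the cover at its stop, the drawer out and the arm clear.
- **Lower box, lens case and pot:** before and after top pictures show no visible change. The detector's positions agree to within about 5 mm, which is about its stated accuracy.
- **Detector misses:** the final top view did not report the tall box's lip, because the arm hid it; its only lip report was the brown box's. One earlier wrist-camera lip report, at worktop height, was wrong and I ignored it.

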